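# Lay the bobbin carton down on the pull-out tray and shut the tray

## Task

The pull-out tray under the clear-topped riser cannot be shut because a carton is standing on it. Without picking anything up, push the carton over by its upper part so that it falls flat onto its broad side, wholly within the taped rectangle on the tray; then push the tray by its front board fully home, the carton still lying within the tape. The small spool on the tray stays standing on it, and everything else is left where it is.

Things in the scene. Friction and masses are not known exactly. Their poses are not given: they have to be found in the camera images.
- tray (a joint): Pull-out tray that slides level under the riser: metres it stands open, 0 = fully home (the front board meets the riser's front edges, a hard stop), starts 0.150 to 0.160, limit 0.165. It has no spring; about 4 N of friction keeps it where it is left.
- tray_frame (a point): Centre of the taped rectangle, on top of the white tray floor (10 mm above the table); moves with the tray. Over the outer edges of its dark 10 mm tape the rectangle is 130 mm along x by 190 mm along y; 'within the tape' means not past those edges. x points into the riser (the way the tray shuts), y left, z up. The floor is 150 x 324 mm about this point, with 8 mm rims at its short ends.
- tray_front (a point): Centre of the outer (robot-side) face of the tray's upright plywood front board; axes as tray_frame, so pushing along +x shuts the tray. This point is 35 mm above the table; the board is 352 mm wide, 12 mm thick and reaches from 4 to 60 mm above the table.
- riser: Fixed low plywood riser with a clear top that the tray slides under. Origin at table level, 80 mm before the riser's front edge and midway along its width; x points into the riser. It reaches from x = 80 to 245 mm and y = -178 to 178 mm; top 76 mm above the table, opening 68 mm high. Place and yaw vary.
- carton_mid (a point): Centre of the brown cardboard carton: 76 mm along its x, 36 mm thick along its y, 130 mm tall along its z; pale panel on each broad side; 0.15 to 0.31 kg. It starts upright over the tape at the +y or -y end of the rectangle, y axis within 0.06 rad of tray_frame's y, its inner broad side 10 to 22 mm within the tape's outer edge: tipped inwards, it falls along the rectangle.
- carton_edge_a (a point): Point on the carton at mid-thickness: bottom end (as it first stands), -x side edge.
- carton_edge_b (a point): Point on the carton at mid-thickness: bottom end, +x side edge.
- carton_edge_c (a point): Point on the carton at mid-thickness: top end, -x side edge.
- carton_edge_d (a point): Point on the carton at mid-thickness: top end, +x side edge.
- carton: The carton, origin at the centre of its underside as it first stands; axes as carton_mid.
- spool: Small thread spool, 30 mm diameter, 45 mm tall, standing on the tray at the other end of the rectangle from the carton; origin at the centre of its underside. It must stay standing on the tray and rides in with it under the riser.
- cone: Bystander: pale thread cone, 60 mm diameter at the foot, 110 mm tall, standing on the table beside the tray's left (+y) end; origin at the centre of its underside.
- tin: Bystander: clear open compartment box 70 x 100 x 30 mm on the riser's top, towards its back; origin at the centre of its underside.
- jar: Bystander: closed glass jar, 64 mm diameter, 85 mm tall, on the table to the right; origin at the centre of its underside.
- dish: Bystander: small white bowl, 90 mm diameter, 30 mm tall, on the table to the left; origin at the centre of its underside.
- tape: Bystander: round tape measure, 52 mm diameter, 18 mm tall, lying on the table in front to the right; origin at the centre of its underside.
- scissors: Bystander: scissors about 190 mm long and 10 mm high, lying on the table to the left; origin between blades and handles at table level.
There are look-alikes about, which are no part of the job. Of the things like the carton, leave any that is red or yellow; of the rest the larger one is meant.

How it is judged:
By the outcome, as a careful person would: the job done as asked, in the order asked, and still so for the second after the job is handed in, with the robot touching nothing.
It also fails if it takes over 54 s, if anything falls off the work surface, if the arm or the gripper's body presses on something with over 40 N, if the wrist force passes 120 N, or if a joint passes its speed limit or range.

## Robot

A 6-joint arm with a two-finger parallel gripper is mounted at the origin on the work surface. World frame = base frame: x ahead of the robot, y to its left, z up, the work surface at z = 0. Lengths are in m, angles in rad, forces in N, time in s.
With the tool pointing down it reaches from about 0.35 to 0.95 m from the base axis. Payload 17.4 kg.
Tool frame: the origin (TCP) lies midway between the tips of the shut fingers; the grasp point (between the pads) lies 19 mm behind it (grasp_offset is the distance from the TCP to the grasp point, in m); z points along the fingers, x is the direction in which the jaws open and shut, and the axes are right-handed (so a half turn about z gives the same grasp; the last joint's range is limited). The gripper opens to 93 mm and grips with 3 to 60 N. Pads are 15 mm wide; open, the fingers measure 128 mm over their backs; the gripper's body (75 mm by 188 mm) begins 65 mm behind the grasp point.
Start: joints at [1.115, 0.116, 1.442, -0, 1.584, -0.038], TCP at [0.274, 0.617, 0.188] pointing down, gripper open.
Joint ranges: [-2.83, 2.83], [-0.83, 2.19], [0.07, 2.5], [-1.14, 4.28], [0.01, 3], [-2.97, 2.97]. Speed limits (rad/s): [1.89, 1.89, 2.22, 3.14, 3.14, 3.14].

## Interface

Orientations are given as a unit quaternion [x, y, z, w].
In Python, from cell import read_state, grab_frame, calibration, finish_job, grasp_offset gives the robot as it stands.
- The arm moves only by the shell command python3 -m handwheel 'ROWS' [FORCE]. ROWS is JSON, one flat list of numbers, 5 for each row, row after row: the opening, from 0 (shut) to 1 (fully open), then the shift along the tool's x, y, z in m, then the turn about the tool's z in degrees. A call has 1 to 5 rows; each row is the pose to reach, as a shift and turn from the pose commanded when the call began, along the tool's axes at that moment; what a row does not reach only later rows make up. A row lasts 1/12 s, in which the tool goes at most 41.7 mm and 7.16 degrees, less where a joint would pass 70% of its speed; a pose out of reach is approached as far as the arm can. A call with a gripper value outside its range is refused whole. The fingers move at their own pace and stop on an object; FORCE is the grip in N (left out, the last holds). Time passes only in rows, so rows that repeat a pose let the fingers close. It gives the time, the measured TCP pose, the force and the opening at its end, in the units of the state.
- read_state(): the state, without advancing time (a new reading comes with each control period).
- grab_frame(name): name is "scene" or "top"; returns the picture (400x640x3 uint8, blue, green, red); there is no depth.
- calibration(name): a dict with "intrinsics" (3x3 intrinsics, pixels), "dist_coeffs" ([k1, k2, p1, p2, k3] as OpenCV has them; the pictures are not rectified), "position" and "attitude" of the camera in the world. Camera axes: x right, y up, looking along -z (the intrinsics and any distortion apply to the point x, -y, -z); pixel columns grow to the right and rows downward; lengths in m; the calibration is good to about 2 mm. A picture is of the moment at which its call begins. calibration takes no time and is no camera call.
- finish_job(): hands the job in, once; it reports no verdict.
The state is a dict: "clock": time; "joints": joint angles; "joint_velocities": joint speeds; "tau": joint torques, N m; "position": TCP position; "eef_rot": TCP orientation; "contact_force": force on the tool from outside, world axes, zero at the start; "torque": the same for the moment, N m; "width": finger opening in m.
Only numpy, scipy, OpenCV 4.12 (cv2) and the standard library are available. Lean on these libraries where they do the work, as an engineer would, in place of code of your own. Each camera call takes 0.05 s, during which the arm holds its last target. There are 200 camera calls.

## Working session

There is one attempt and no reset: what is moved stays moved. The work goes in short steps, Python scripts to look and compute and a shell command to move; the robot and the scene stay as the last step left them, time stands still between calls to the robot, and variables do not carry over. Pictures are saved under pics/ and viewed, about 8 in all and at most 12, crops included, and the job is handed in when it is done.

```bash
mkdir -p pics; ls; python3 - <<'E'
from cell import *
import cv2
s=read_state();print(s)
for n in("scene","top"):
    im=grab_frame(n);cv2.imwrite(f"pics/{n}0.png",im);print(n,calibration(n))
E
```

```text
pics
{'clock': 0.0, 'joints': array([ 1.11520402e+00,  1.16513056e-01,  1.44226979e+00,  1.52029389e-05,
        1.58401224e+00, -3.77841351e-02]), 'joint_velocities': array([ 0.00151939, -0.00050886,  0.00273676,  0.0005875 ,  0.00222911,
       -0.00104882]), 'tau': array([-2.46837362e-04, -7.21229911e+01, -6.22626901e+01,  7.79630989e-02,
        2.33009033e-02, -3.82183748e-05]), 'position': array([0.27377257, 0.61671936, 0.18728414]), 'eef_rot': array([ 8.38378631e-01,  5.45087984e-01, -5.19966888e-04,  3.01917463e-04]), 'contact_force': array([ 0.13352298,  0.00488896, -0.1272711 ]), 'torque': array([-0.00664465, -0.04222396, -0.04338969]), 'width': 0.09322111058704734}
scene {'intrinsics': array([[401.08363807,   0.        , 316.95966569],
       [  0.        , 401.08363807, 193.05944558],
       [  0.        ,   0.        ,   1.        ]]), 'dist_coeffs': array([0.00446445, 0.        , 0.        , 0.        , 0.        ]), 'position': array([ 1.14400864, -0.41803998,  0.98793347]), 'attitude': array([0.30608031, 0.14613364, 0.39828974, 0.85224708])}
top {'intrinsics': array([[395.13580967,   0.        , 318.5384424 ],
       [  0.        , 395.13580967, 203.16280649],
       [  0.        ,   0.        ,   1.        ]]), 'dist_coeffs': array([0.00068346, 0.        , 0.        , 0.        , 0.        ]), 'position': array([0.35912484, 0.0342979 , 1.14322444]), 'attitude': array([ 0.079073  , -0.0710713 , -0.65987116,  0.74381878])}
```

View pics/scene0.png

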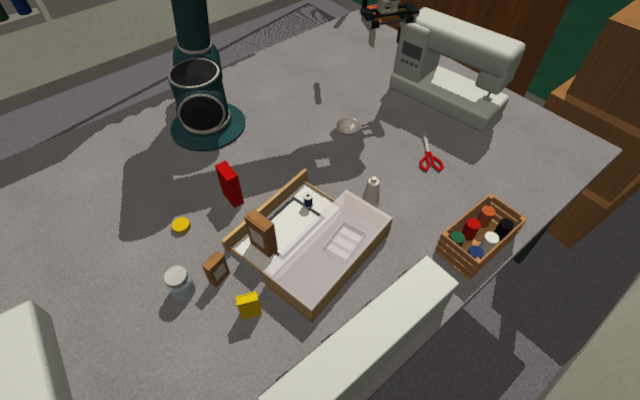

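View pics/top0.png

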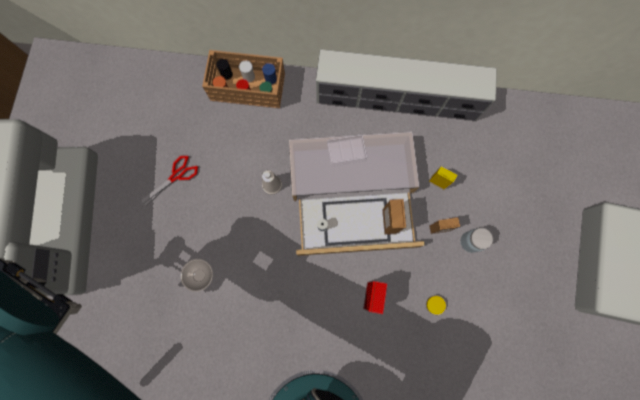

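The top view shows the tray open at about (297–423, 190–255), with the tall brown carton at its right (−y) end near (397, 215) and the spool at (322, 224). The smaller brown look-alike is at (445, 225), and red and yellow boxes stand nearby. I'll enlarge both views next.

```bash
python3 - <<'E'
import cv2
a=cv2.imread("pics/top0.png")[125:260,285:430];cv2.imwrite("pics/topc.png",cv2.resize(a,None,fx=4,fy=4,interpolation=2))
a=cv2.imread("pics/scene0.png")[165:320,215:395];cv2.imwrite("pics/scc.png",cv2.resize(a,None,fx=3.8,fy=3.8,interpolation=2))
E
```

```text
(no output)
```

View pics/topc.png

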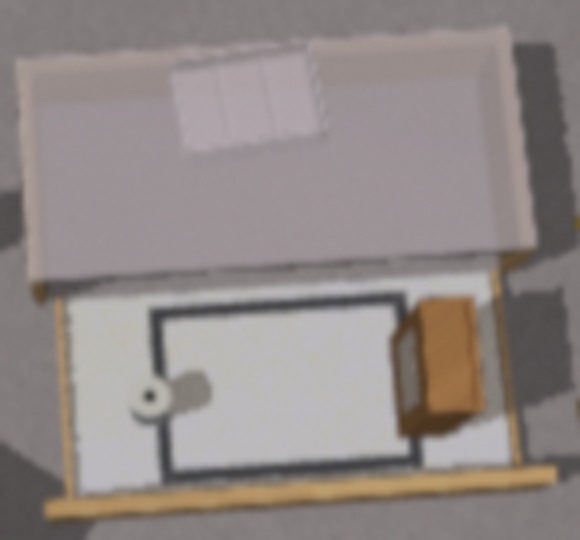

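View pics/scc.png

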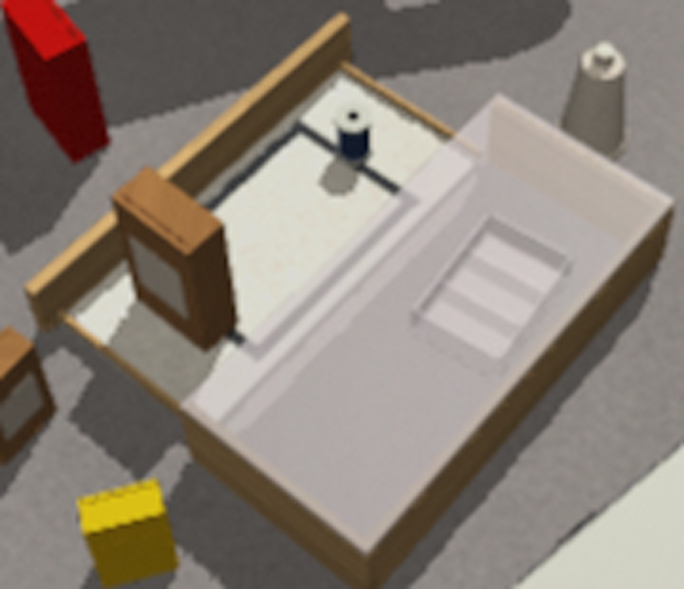

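```bash
cat > h.py <<'E'
import numpy as np,cv2
from cell import *
from scipy.spatial.transform import Rotation as R
def ray(n,p):
    c=calibration(n);u=cv2.undistortPoints(np.array([[p]],float),c["intrinsics"],c["dist_coeffs"])[0,0]
    return np.array(c["position"]),R.from_quat(c["attitude"]).apply([u[0],-u[1],-1])
def atz(n,p,z):
    o,d=ray(n,p);return o+d*(z-o[2])/d[2]
def tri(p,q):
    o,d=ray("top",p);o2,d2=ray("scene",q)
    A=np.stack([d,-d2],1);t=np.linalg.lstsq(A,o2-o,rcond=None)[0]
    a=o+d*t[0];b=o2+d2*t[1];return (a+b)/2,np.linalg.norm(a-b)
def proj(n,P):
    c=calibration(n);q=R.from_quat(c["attitude"]).inv().apply(np.array(P)-c["position"])*[1,-1,-1]
    return cv2.projectPoints(q.reshape(-1,1,3),np.zeros(3),np.zeros(3),c["intrinsics"],c["dist_coeffs"])[0][:,0]
T=lambda x,y:(x/4+285-.375,y/4+125-.375)
S=lambda x,y:(x/3.8+215-.37,y/3.8+165-.37)
E
python3 - <<'E'
from h import *
np.set_printoptions(precision=4,suppress=True)
for nm,p in dict(TL=(150,311),TR=(405,293),BL=(165,482),BR=(421,465)).items(): print(nm,atz("top",T(*p),.01))
for nm,p in dict(bl=(421,299),br=(472,296),fr=(483,410),fl=(430,414)).items(): print(nm,atz("top",T(*p),.14))
print("board",[atz("top",T(*p),.06) for p in((45,519),(557,483),(45,503),(556,467))])
print("riser front",[atz("top",T(*p),.076) for p in((30,283),(535,247))])
print("tri carton fr", tri(T(483,410),S(112,197)), "bl",tri(T(421,299),S(221,219)),"br",tri(T(472,296),S(190,243)),"fl",tri(T(430,414),S(143,168)))
print("spool top",tri(T(150,397),S(352,117)))
print("tape BL", tri(T(165,482),S(300,123)))
print("board R top front",tri(T(557,483),S(27,293)), "L",tri(T(45,519),S(342,14)))
print("red top",[atz("top",p,.1) for p in((375,297),)])
E
```

```text
TL [0.6063 0.0518 0.01  ]
TR [ 0.6422 -0.133   0.01  ]
BL [0.4829 0.0264 0.01  ]
BR [ 0.517  -0.1549  0.01  ]
bl [ 0.6069 -0.1244  0.14  ]
br [ 0.6129 -0.1573  0.14  ]
fr [ 0.5389 -0.1698  0.14  ]
fl [ 0.5323 -0.1363  0.14  ]
board [array([0.4427, 0.1051, 0.06  ]), array([ 0.5088, -0.2402,  0.06  ]), array([0.4534, 0.1065, 0.06  ]), array([ 0.5197, -0.2388,  0.06  ])]
riser front [array([0.6017, 0.1357, 0.076 ]), array([ 0.6693, -0.2105,  0.076 ])]
tri carton fr (array([ 0.5392, -0.1694,  0.1399]), np.float64(0.001088531084932747)) bl (array([ 0.6059, -0.1237,  0.1444]), np.float64(5.8395457956701944e-06)) br (array([ 0.6111, -0.1541,  0.1497]), np.float64(0.002899291936503951)) fl (array([ 0.532 , -0.1373,  0.1389]), np.float64(0.0018389238499408947))
spool top (array([0.5356, 0.0441, 0.056 ]), np.float64(0.0005536089083821859))
tape BL (array([0.4836, 0.0278, 0.012 ]), np.float64(0.0033410740860804074))
board R top front (array([ 0.5104, -0.2399,  0.0545]), np.float64(0.003688856948656281)) L (array([0.4436, 0.1064, 0.0567]), np.float64(0.002555464350095235))
red top [array([ 0.3557, -0.1137,  0.1   ])]
```

Stereo agrees with the given sizes. The carton top comes out at z≈0.14, and the spool top at 0.055. Tray yaw is ≈0.19 and the tape centre (0.562, −0.052). The carton sits at tray y≈−0.095, so it has to fall towards +y. I'll go to its outer side, above it first.

```bash

python3 -m handwheel '[0,-0.029,0.0285,-0.006,0, 0,-0.058,0.057,-0.012,0, 0,-0.087,0.0855,-0.018,0, 0,-0.116,0.114,-0.024,0, 0,-0.145,0.1425,-0.03,0]'
python3 -m handwheel '[0,-0.029,0.029,0,0, 0,-0.058,0.058,0,0, 0,-0.087,0.087,0,0, 0,-0.116,0.116,0,0, 0,-0.145,0.145,0,0]'
python3 -m handwheel '[0,-0.029,0.029,0,0, 0,-0.058,0.058,0,0, 0,-0.087,0.087,0,0, 0,-0.116,0.116,0,0, 0,-0.145,0.145,0,0]'
python3 -m handwheel '[0,-0.029,0.029,0,0, 0,-0.058,0.058,0,0, 0,-0.087,0.087,0,0, 0,-0.116,0.116,0,0, 0,-0.145,0.145,0,0]'
python3 -m handwheel '[0,-0.02,0.02,0,7, 0,-0.04,0.036,0,14, 0,-0.043,0.036,0,21, 0,-0.043,0.036,0,28, 0,-0.043,0.036,0,35]'
python3 -m handwheel '[0,0,0,0,7, 0,0,0,0,14, 0,0,0,0,21, 0,0,0,0,21, 0,0,0,0,21]'
cat > st.py <<'E'
from h import *
np.set_printoptions(precision=4,suppress=True)
s=read_state();r=R.from_quat(s["eef_rot"]);x=r.apply([1,0,0]);p=s["position"]
Y=.19;C=np.array([.562,-.0524]);d=p[:2]-C
print("t",s["clock"],"p",p,"xang",np.degrees(np.arctan2(x[1],x[0])),"tray xy",d@[np.cos(Y),np.sin(Y)],d@[-np.sin(Y),np.cos(Y)],"F",s["contact_force"],"w",s["width"],s["joints"])
E
python3 st.py
```

```text
clock: 0.52
position: [0.3453, 0.4248, 0.2179]
eef_rot: [0.838, 0.545, -0.0, 0.0]
contact_force: [0.6, 0.4, 0.1]
width: 0.064
clock: 0.93
position: [0.419, 0.2333, 0.218]
eef_rot: [0.838, 0.545, 0.0, 0.0]
contact_force: [-0.3, 0.9, -0.6]
width: 0.0306
clock: 1.35
position: [0.4928, 0.0418, 0.218]
eef_rot: [0.838, 0.545, 0.0, 0.0]
contact_force: [0.7, 0.7, 0.0]
width: 0.0009
clock: 1.77
position: [0.5665, -0.1497, 0.2178]
eef_rot: [0.838, 0.545, -0.0, -0.0]
contact_force: [1.0, 1.2, -0.1]
width: 0.0003
clock: 2.18
position: [0.5817, -0.2021, 0.2174]
eef_rot: [0.964, 0.264, -0.0, -0.0]
contact_force: [-0.5, -0.5, 0.0]
width: 0.0003
clock: 2.6
position: [0.5817, -0.2014, 0.2178]
eef_rot: [0.996, 0.09, -0.0, -0.0]
contact_force: [-0.3, 0.6, 0.2]
width: 0.0004
t 2.6 p [ 0.5817 -0.2014  0.2178] xang 10.288149968680857 tray xy -0.008745401602021228 -0.15002433904108275 F [-0.2688  0.5785  0.2213] w 0.0003771506108521859 [-0.3747 -0.0188  1.5335 -0.0001  1.6273 -0.5542]
```

```bash

python3 -m handwheel '[0,0,0,0.033,0, 0,0,0,0.066,0, 0,0,0,0.098,0, 0,0,-0.004,0.098,0, 0,0,-0.008,0.098,0]'
python3 -m handwheel '[0,0,-0.003,0,0, 0,0,-0.006,0,0, 0,0,-0.009,0,0, 0,0,-0.012,0,0, 0,0,-0.015,0,0]'
python3 -m handwheel '[0,0,-0.002,0,0, 0,0,-0.004,0,0, 0,0,-0.006,0,0, 0,0,-0.008,0,0, 0,0,-0.01,0,0]'
python3 st.py
python3 -c "
from h import *
cv2.imwrite('pics/s1.png',cv2.resize(grab_frame('scene')[165:305,200:380],None,fx=3.5,fy=3.5))"
```

```text
clock: 3.02
position: [0.5797, -0.193, 0.1193]
eef_rot: [0.996, 0.089, -0.001, -0.001]
contact_force: [-0.0, 0.8, 0.7]
width: 0.0004
clock: 3.43
position: [0.5781, -0.1785, 0.121]
eef_rot: [0.996, 0.088, 0.001, 0.0]
contact_force: [-0.0, -0.4, -0.1]
width: -0.0003
clock: 3.85
position: [0.576, -0.1688, 0.12]
eef_rot: [0.996, 0.088, -0.0, -0.0]
contact_force: [0.5, 0.6, 0.1]
width: 0.0005
t 3.85 p [ 0.576  -0.1688  0.12  ] xang 10.057501395518505 tray xy -0.008203055812672567 -0.11690854672358543 F [0.5007 0.6437 0.1005] w 0.0004561839107305796 [-0.3275 -0.0196  1.6926  0.      1.4687 -0.503 ]
```

View pics/s1.png

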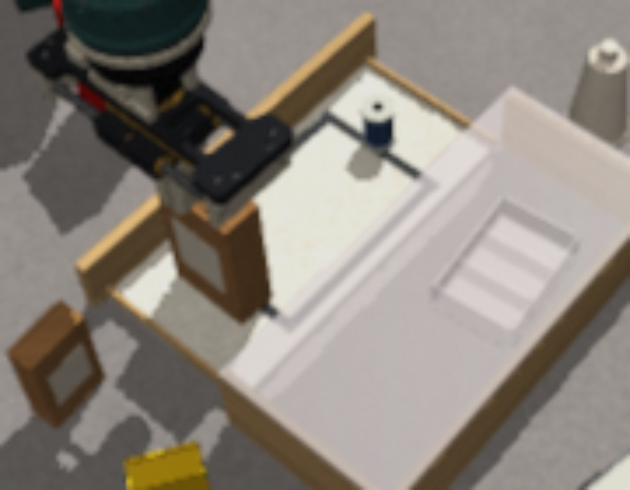

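The shut fingers are at the carton's outer face, near its top and about mid-width (190, 190 in the crop), and the carton is still upright. I'll push on slowly.

```bash

python3 -m handwheel '[0,0,-0.002,0,0, 0,0,-0.004,0,0, 0,0,-0.006,0,0, 0,0,-0.008,0,0, 0,0,-0.01,0,0]'
python3 -m handwheel '[0,0,-0.002,0,0, 0,0,-0.004,0,0, 0,0,-0.006,0,0, 0,0,-0.008,0,0, 0,0,-0.01,0,0]'
python3 -c "
from h import *
a=cv2.resize(grab_frame('scene')[165:305,200:380],None,fx=3.,fy=3.)
cv2.imwrite('pics/s2.png',a)"; python3 st.py
```

```text
clock: 4.32
position: [0.5743, -0.1589, 0.1201]
eef_rot: [0.996, 0.088, 0.0, 0.0]
contact_force: [-0.5, 0.8, -0.4]
width: 0.0004
clock: 4.73
position: [0.5725, -0.149, 0.12]
eef_rot: [0.996, 0.088, 0.0, -0.0]
contact_force: [1.0, -0.8, 1.3]
width: 0.0004
t 4.7833 p [ 0.5725 -0.1487  0.1201] xang 10.072870180786103 tray xy -0.007883971866822374 -0.09657972655235963 F [-0.1444 -0.2229  0.3071] w 0.0005769077742200346 [-0.2973 -0.0389  1.7113  0.0001  1.4692 -0.4732]
```

View pics/s2.png

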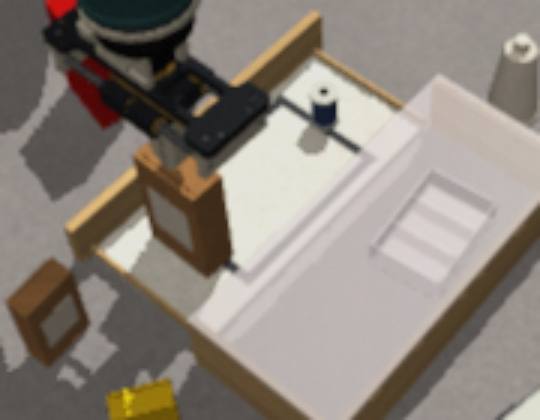

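The carton is tipping inwards about its inner bottom edge, and the base has not moved. I'll continue.

```bash

python3 -m handwheel '[0,0,-0.002,0,0, 0,0,-0.004,0,0, 0,0,-0.006,0,0, 0,0,-0.008,0,0, 0,0,-0.01,0,0]'
python3 -m handwheel '[0,0,-0.002,0,0, 0,0,-0.004,0,0, 0,0,-0.006,0,0, 0,0,-0.008,0,0, 0,0,-0.01,0,0]'
python3 -m handwheel '[0,0,0,0,0, 0,0,0,0,0, 0,0,0,0,0, 0,0,0,0,0]'
python3 -c "
from h import *
a=cv2.resize(grab_frame('scene')[165:305,200:380],None,fx=3.,fy=3.)
cv2.imwrite('pics/s3.png',a)"; python3 st.py
```

```text
clock: 5.2
position: [0.5708, -0.1392, 0.12]
eef_rot: [0.996, 0.088, -0.0, 0.0]
contact_force: [0.4, 0.5, -0.1]
width: 0.0007
clock: 5.62
position: [0.5691, -0.1293, 0.1201]
eef_rot: [0.996, 0.088, -0.0, -0.0]
contact_force: [0.8, -0.8, 0.3]
width: 0.0005
clock: 5.95
position: [0.5691, -0.1296, 0.1201]
eef_rot: [0.996, 0.088, 0.0, 0.0]
contact_force: [0.3, 0.2, 0.1]
width: 0.0004
t 6.0 p [ 0.5691 -0.1296  0.1201] xang 10.05997653327054 tray xy -0.007604275536126303 -0.07714815399396033 F [0.5904 0.3553 0.505 ] w 0.00048759687018701795 [-0.2676 -0.0562  1.728  -0.      1.4697 -0.4432]
```

View pics/s3.png

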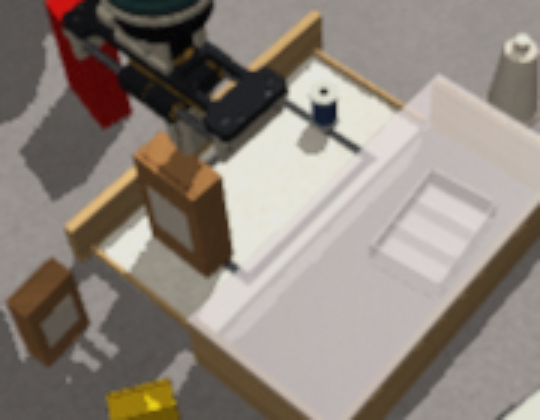

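The carton has not moved after all, and the force is nil. The earlier "tipping" was the fingers covering its top. I'll check where the fingers really are.

```bash

python3 -c "
from h import *
p=read_state()['position']
S=grab_frame('scene');T=grab_frame('top')
for n,i in(('scene',S),('top',T)):
    for q,c in((p,(0,255,0)),(p+[0,0,.03],(255,0,255))):
        u=proj(n,[q])[0];print(n,u)
        i[int(round(u[1])),int(round(u[0]))]=c
a=cv2.resize(S[190:270,220:320],None,fx=4,fy=4,interpolation=0)
b=cv2.resize(T[170:250,350:450],None,fx=4,fy=4,interpolation=0)
cv2.imwrite('pics/c4.png',np.hstack([a,b]))"
```

```text
scene [263.74166757 220.11355626]
scene [262.50547774 213.36562954]
top [389.31304864 215.19608281]
top [391.38202788 213.0658701 ]
```

View pics/c4.png

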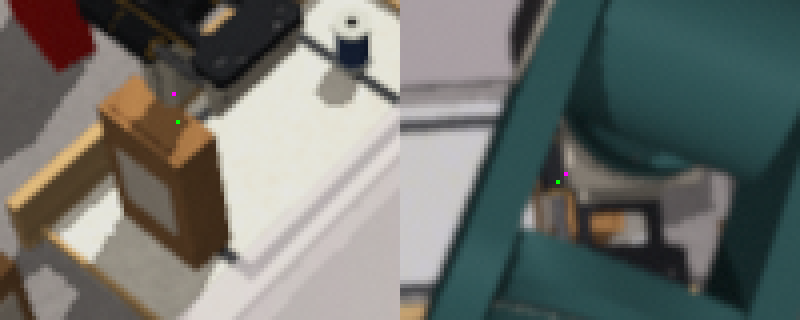

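```bash

python3 -c "
from h import *
S=cv2.imread('pics/scene0.png');N=cv2.imread('pics/c4.png')[::4,:400:4]  # rows190..,cols220..
S=S[190:270,220:320]
def cl(im):
    h=cv2.cvtColor(im,cv2.COLOR_BGR2HSV).astype(int);o=[]
    for r in h[14:70:1,20:58]:
        o.append(''.join(('ABCDE'[min(4,p[2]//50)] if (5<=p[0]<=22 and p[1]>90) else '01234'[min(4,p[2]//52)]) for p in r))
    return o
for i,(a,b) in enumerate(zip(cl(S),cl(N))):print(204+i,a,' ',b)
for p in([.576,-.1688,.12],[.5725,-.1487,.12],[.5691,-.1296,.12]):print(proj('scene',[p]))
"
```

```text
204 11122222222222222222223DEEDDCBBBBBBBBB   1112223333222210AAA0011001110000000000
205 1122222222222222222223DEEDCBBBBBBBBBBB   12223223322222210001110110100000001100
206 122222222222222222223EEEDCBBBBBBBBBBBB   12223222222222221111111111110000001000
207 12222222222222222223EEEDCBBBBBBBBBBB12   12222332222222221111111111110000000000
208 122222222222222223DEEEDCBBBBBBBBBBB122   22222232223223322111111111000000000000
209 2222222222222DD23DEEEDCBBBBBBBBBBB1222   2232222222223DD22111111111100000000000
210 222222222222DDDDDEEEDCBBBBBBBBBBB12222   233322222233DDDDC111111111111111000000
211 22222222222DDDDDDDDDCBBBBBBBBBBB222211   23322222233DDDDDD211111111111111100000
212 2222222222DDDDDDDDDCBBBBBBBBBBB2222111   233322223DDDDDDDDC21111111111B11111111
213 22222222DDDDDDDDDDDDCBBBBBBBBB22221111   23332223DDDDDDDDDDC111141111BB22111111
214 2222222DDDDDDDDDDDDDDCCBBBBBB222221112   2222223DDDDDDDDDDDCB1111111BB222111111
215 222222DDDDDDDDDDDDDDDDCCBBB12222211123   222233DDDDDDDDDDDDCBB11111B12222111111
216 22222DDCCDDDDDDDDDDDDDDDCBB22222111234   22222DDDDDDDDDDDDCCCCB11BBB22222111112
217 2222
[... 2993 characters left out ...]
2222221BBBBBBBBBBBB012
253 444332222222222222222221BBBBBBBBBB1011   444432222222322222222222BBBBBBBBBB1011
254 D343222222222222222222222BBBBBBBB22111   E443222222222222222222222BBBBBBB122211
255 DD332222222222222222222222BBBBBB223331   DD332222222222222222222222BBBBBB223332
256 CCC2222222222222222222222221BB12233433   CCC2222222222222222222222222BB12234443
257 11CCC222222222222222222222222122234433   11CCC222222222222222222222222222234444
258 111BCC22222222222222222222222222334334   111CCC22222222222222222222222222344444
259 1111BCC2222222222222222222222222343444   1111CCC2222222222222222222222222344444
[[252.93398388 229.60289182]]
[[258.53337995 224.70879792]]
[[263.74190077 220.12498446]]
```

The carton hasn't moved by a single pixel, and the visible fingertips end about 4 px above the projected TCP. So the tips skimmed the carton's top, around 20 mm higher than reported. I'll lift, retreat and push with the TCP about 35 mm lower.

```bash

python3 -m handwheel '[0,0,0,-0.03,0, 0,0,0.035,-0.03,0, 0,0,0.068,-0.03,0, 0,0,0.068,0.005,0, 0,0,0.068,0.035,0]'
python3 -m handwheel '[0,0,-0.003,0,0, 0,0,-0.006,0,0, 0,0,-0.009,0,0, 0,0,-0.012,0,0, 0,0,-0.014,0,0]'
python3 -m handwheel '[0,0,-0.002,0,0, 0,0,-0.004,0,0, 0,0,-0.006,0,0, 0,0,-0.008,0,0, 0,0,-0.01,0,0]'
python3 st.py
python3 -c "
from h import *
i=grab_frame('scene');p=read_state()['position'];u=proj('scene',[p])[0];print(u)
i[int(round(u[1])),int(round(u[0]))]=(0,255,0)
a=cv2.resize(i[190:270,220:320],None,fx=6,fy=6,interpolation=0)
cv2.imwrite('pics/s5.png',a)"
```

```text
clock: 6.52
position: [0.5816, -0.1983, 0.0851]
eef_rot: [0.996, 0.087, 0.001, 0.001]
contact_force: [0.7, -0.4, -0.3]
width: 0.0005
clock: 6.93
position: [0.5793, -0.1823, 0.0872]
eef_rot: [0.996, 0.088, 0.001, 0.001]
contact_force: [-0.9, -0.6, -0.2]
width: 0.0003
clock: 7.35
position: [0.5768, -0.1727, 0.0851]
eef_rot: [0.996, 0.088, 0.0, 0.0]
contact_force: [-0.1, -0.8, -0.3]
width: 0.0008
t 7.35 p [ 0.5768 -0.1727  0.0851] xang 10.060788013276918 tray xy -0.008214084342754226 -0.12090264292550497 F [-0.0648 -0.8237 -0.3292] w 0.0007628028259974331 [-0.3333  0.0046  1.7263 -0.      1.4107 -0.5088]
[253.6121455  237.89969108]
```

View pics/s5.png

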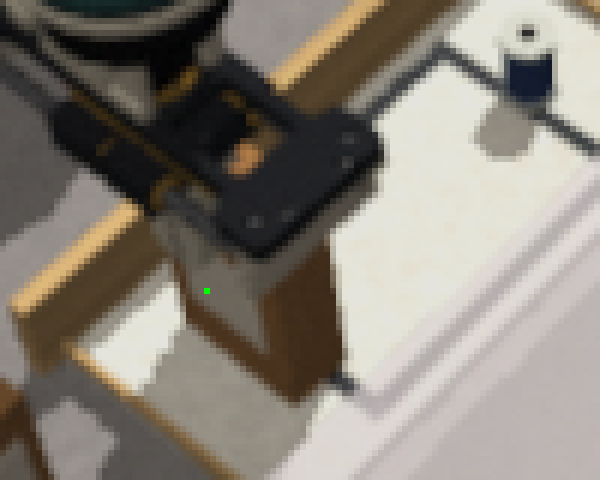

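```bash

python3 -c "
from h import *
S=cv2.imread('pics/c4.png')[::4,:400:4];N=cv2.imread('pics/s5.png')[::6,::6]
a=cv2.cvtColor(S,cv2.COLOR_BGR2GRAY);b=cv2.cvtColor(N,cv2.COLOR_BGR2GRAY)
for y in range(32,66,1):print(190+y,' '.join('%3d'%v for v in b[y,24:50]),'|',''.join('#' if abs(int(v)-int(w))>14 else '.' for v,w in zip(a[y,24:58],b[y,24:58])))
"
```

```text
222  16  45  56  51  53  43  39  64  78  75  63  47  29  31  33  33  33  33  33  33  35  34  34  33  34  34 | ##....###..#######################
223  20  45  51  46  53  56  48  51  60  68  73  65  46  33  33  35  34  32  33  35  35  33  34  32  32  35 | ##..........######################
224  18  35  40  42  46  50  51  47  44  53  69  64  44  34  35  34  34  35  32  33  34  35  32  35  39  37 | ###.........######################
225  30  21  45  56  62  58  55  53  52  48  55  50  36  33  34  34  34  33  37  34  32  34  37  49  51  37 | ##.........#######################
226  55  54  76  79  73  74  61  44  49  56  48  34  29  33  34  34  29  45  59  45  33  35  39  50  42  24 | ..##.......#################.#####
227  64  82  91  85  72  78  75  60  50  53  54  41  29  27  33  34  30  51  62  48  35  35  34  30  20  12 | .###.......######..########.######
228  64  81  90  87  80  80  89  84  69  54  54  50  30  17  25  32  34  34  34  33  34  34  31  22  13  19 | .####.......##############.######.
229  65  71  82  89  74  76  89  88  83  72  57  48  38  25  20  24  31  33  33  34  
[... 3129 characters left out ...]
143 144 144 143 144 143 142 142 147 148 137 110  76  60  54  54  54  54  55  51  48 | ..................................
252 227 188 140 143 145 145 145 147 146 146 145 143 144 148 148 147 137 119  91  65  55  53  55  54  52  47 | .#................................
253 200 172 144 146 146 144 146 149 148 148 147 147 147 147 147 148 145 140 128  97  65  55  54  55  51  45 | ##................................
254 145 145 148 147 147 145 145 146 147 147 146 146 145 142 144 144 142 140 141 131 104  72  54  53  49  47 | ..................................
255 142 144 145 146 146 147 143 143 146 148 147 147 144 142 142 141 140 140 143 144 136 110  76  58  51  48 | ..................................
```

The carton is still upright. The tips are now seen at (254, 233), about 19 mm above the stated TCP, so at z≈0.105 and against the upper part. I'll push on and track the carton in the picture.

```bash

python3 -m handwheel '[0,0,-0.002,0,0, 0,0,-0.004,0,0, 0,0,-0.006,0,0, 0,0,-0.008,0,0, 0,0,-0.01,0,0]'
python3 -m handwheel '[0,0,-0.002,0,0, 0,0,-0.004,0,0, 0,0,-0.006,0,0, 0,0,-0.008,0,0, 0,0,-0.01,0,0]'
python3 st.py
cat > d.py <<'E'
from h import *
N=grab_frame('scene');cv2.imwrite('pics/now.png',N)
h=cv2.cvtColor(N,cv2.COLOR_BGR2HSV).astype(int)
for y in range(204,262,2):print(y,''.join(('ABCDE'[min(4,p[2]//50)] if (5<=p[0]<=22 and p[1]>90) else '01234'[min(4,p[2]//52)]) for p in h[y,235:310]))
E
python3 d.py
```

```text
clock: 7.82
position: [0.575, -0.1628, 0.085]
eef_rot: [0.996, 0.088, -0.0, 0.0]
contact_force: [-0.2, -0.4, 1.2]
width: -0.0001
clock: 8.23
position: [0.5732, -0.1529, 0.085]
eef_rot: [0.996, 0.088, -0.0, -0.0]
contact_force: [-0.3, 0.1, -0.7]
width: 0.0005
t 8.2333 p [ 0.5732 -0.1529  0.085 ] xang 10.062506497176965 tray xy -0.00796335145087437 -0.1008385849642658 F [-0.3177  0.0741 -0.7109] w 0.0004845873734243494 [-0.3037 -0.0144  1.7454  0.      1.4107 -0.4793]
204 0000000ABAA001111000000000000000BB00000000000000001112444444444443211100000
206 0000000000BBAA000000000000000000AABB100000000000000012444444444444432111111
208 00000000ABA00ABA00000000000000ABCCBBBB0000000000100000344444444444322222111
210 1100000000000000AAA00000000000CDDDCB000000000000000000134444444443222222222
212 1122100A0000000000AAAA0000001CDDDC10000000000000100001244444444432222222223
214 222222210000000000ABAAAA000000100000000000000000000112444444444443222222234
216 2222222222100000ABB00001BBA000000000000000000000011113444444444444433334444
218 222222222233CB00BBA0100111110000000000000000000111124444444444444
[... 990 characters left out ...]
3222CBBBBBBBBB222BBBBBBBBBBB34444444444444443333344444333333
246 2234444444444432222222BBBBBBBBBBBBBBBBBBBBB34444444444444333334444333333333
248 344444444444432222222222CBBBBBBBBBBBBBBBBBB34444444444433333444443333333333
250 E44444444444322222222222222BBBBBBBBBBBBBBB344444444443333344443333333333333
252 CDE44444444322222222222222222CBBBBBBBBBB00234444444333334444333333333333333
254 111CDE44443222222222222222222222BBBB122211112344433333444433333333333333333
256 11111CDD3322222222222222222222222222222344333333333344443333333333333333333
258 11111111CCC2222222222222222222222222222344444333334444333333333333333333333
260 22111111112CC22222222222222222222222223444444444444433333333333333333333333
```

It is really tipping now: the right edge has moved to column 278 and the base is rotating up. Continuing.

```bash

python3 -m handwheel '[0,0,-0.002,0,0, 0,0,-0.004,0,0, 0,0,-0.006,0,0, 0,0,-0.008,0,0, 0,0,-0.01,0,0]'
python3 -m handwheel '[0,0,-0.0015,0,0, 0,0,-0.003,0,0, 0,0,-0.0045,0,0, 0,0,-0.006,0,0, 0,0,-0.006,0,0]'
python3 -m handwheel '[0,0,0,0,0, 0,0,0,0,0, 0,0,0,0,0, 0,0,0,0,0, 0,0,0,0,0]'
python3 st.py
python3 d.py
```

```text
clock: 8.7
position: [0.5715, -0.1431, 0.085]
eef_rot: [0.996, 0.088, -0.0, -0.0]
contact_force: [0.4, 0.8, 0.2]
width: 0.0008
clock: 9.12
position: [0.5705, -0.1372, 0.0851]
eef_rot: [0.996, 0.088, -0.0, -0.0]
contact_force: [-0.1, -0.5, 0.3]
width: 0.0005
clock: 9.53
position: [0.5705, -0.1375, 0.0851]
eef_rot: [0.996, 0.088, 0.0, 0.0]
contact_force: [-0.6, -0.1, 0.3]
width: 0.0005
t 9.5333 p [ 0.5705 -0.1375  0.0851] xang 10.056313791785481 tray xy -0.007719142301218066 -0.08512792560978896 F [-0.6399 -0.087   0.3055] w 0.00048466502292644585 [-0.2799 -0.0287  1.7593 -0.      1.4109 -0.4554]
204 11111000000000A000AAA000000000000000BBBBBB100000000001000013444443211100000
206 111111100000A0000000AAAA00000000000BBBBB1000000000000000000CDD4444432111111
208 11111222210000000000000AAAA00000011BBB000000000000000000001CDDDD33322222111
210 1111222322221000000000AABAABA00000000000000000000000000011DDDDDDDDDD2222222
212 112222332222221100000BBB00011BBA00000000000000000000011111DDDDDDDDDDDDD2223
214 22222222223222233CA0ABB0000111111000000000000000000111122DDDDDDDDDDDDDDDD34
216 22222222233223
[... 1121 characters left out ...]
44444444322210001122221BBBBBBBBBB122344444443333344443333333
246 2234444444444444444444444432211000122222BBBBBB22234444444333334444433333333
248 3444444444444444444444444444332210000122222B2223444444433333444433333333333
250 E44444444444444444444444444444433221000112222344444443333344443333333333333
252 CDE444444444444444444444444444444322211000123444444333334444333333333333333
254 111CDE444444444444444444444444444444322211112344433333444433333333333333333
256 11111CDD4444444444444444444444444444443444333333333344443333333333333333333
258 11111111CDE4444444444444444444444444444444444333334444333333333333333333333
260 2211111111CDD44444444444444444444444444444444444444433333333333333333333333
```

The carton has fallen flat. Next I lift, move the tool to in front of the board (left of centre, clear of the red box), and look.

```bash

python3 -m handwheel '[0,0,0.01,-0.035,0, 0,0,0.01,-0.07,0, 0,0,0.01,-0.105,0, 0,-0.015,-0.025,-0.105,0, 0,-0.04,-0.055,-0.105,0]'
python3 -m handwheel '[0,-0.028,-0.028,0,0, 0,-0.056,-0.056,0,0, 0,-0.09,-0.08,0,0, 0,-0.09,-0.0895,0,0, 0,-0.09,-0.0895,0,0]'
python3 st.py
python3 -c "
from h import *
S=grab_frame('scene');T=grab_frame('top');cv2.imwrite('pics/S6.png',S);cv2.imwrite('pics/T6.png',T)
a=cv2.resize(S[165:265,220:350],None,fx=3,fy=3,interpolation=2)
b=cv2.resize(T[160:260,290:430],None,fx=2.8,fy=3,interpolation=2)
cv2.imwrite('pics/c6.png',np.hstack([a,b]))"
```

```text
clock: 10.0
position: [0.5225, -0.0901, 0.1918]
eef_rot: [0.996, 0.087, 0.001, 0.0]
contact_force: [0.0, 0.8, -0.1]
width: 0.0004
clock: 10.42
position: [0.4164, -0.0166, 0.1911]
eef_rot: [0.996, 0.088, 0.002, 0.0]
contact_force: [0.8, -0.9, -0.7]
width: 0.0006
t 10.4167 p [ 0.4164 -0.0166  0.1911] xang 10.145238168517478 tray xy -0.1362336767991029 0.06269839880184637 F [ 0.7654 -0.9447 -0.6529] w 0.000551582357513826 [-0.1012 -0.4753  1.9512  0.0003  1.6625 -0.2782]
```

View pics/c6.png

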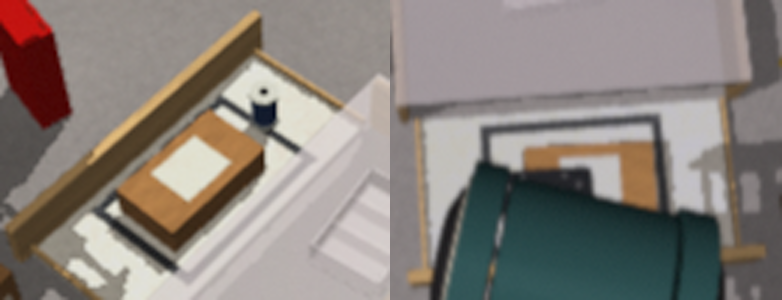

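```bash
python3 - <<'E'
from h import *
np.set_printoptions(precision=4,suppress=True)
Y=.19;C=np.array([.562,-.0524])
def tr(P):
    d=P[:2]-C;return np.array([d@[np.cos(Y),np.sin(Y)],d@[-np.sin(Y),np.cos(Y)],P[2]])
S=lambda x,y:(x/3+220-.33,y/3+165-.33)
T=lambda x,y:((x-390)/2.8+290-.33,y/3+160-.33)
for p in((118,190),(173,232),(265,150),(208,112)):print(tr(atz("scene",S(*p),.046)))
print("base edge",[tr(atz("scene",S(*p),.01)) for p in((176,250),(264,172),(122,208))])
print("top view",[tr(atz("top",T(*p),.046)) for p in((523,147),(655,142))])
print("tape scene",[tr(atz("scene",S(*p),.01)) for p in((95,212),(177,272),(221,97),(300,150))])
print("tape top",[tr(atz("top",T(*p),.01)) for p in((482,126),(662,116))])
print("red",[atz("scene",S(*p),.0) for p in((48,126),(72,113))])
E
```

```text
[-0.0423 -0.0721  0.046 ]
[ 0.0303 -0.0737  0.046 ]
[0.0356 0.0519 0.046 ]
[-0.039   0.0521  0.046 ]
base edge [array([ 0.0282, -0.0715,  0.01  ]), array([0.0345, 0.0504, 0.01  ]), array([-0.0451, -0.0697,  0.01  ])]
top view [array([0.0342, 0.0537, 0.046 ]), array([ 0.0296, -0.0801,  0.046 ])]
tape scene [array([-0.0622, -0.0896,  0.01  ]), array([ 0.0453, -0.0886,  0.01  ]), array([-0.0625,  0.0956,  0.01  ]), array([0.0452, 0.0942, 0.01  ])]
tape top [array([0.0652, 0.0926, 0.01  ]), array([ 0.0619, -0.0969,  0.01  ])]
red [array([ 0.3909, -0.1271,  0.    ]), array([ 0.3924, -0.0985,  0.    ])]
```

Carton is flat, spanning tray x −45…+35 mm and y −75…+53 mm. The limits are ±65 and ±95 mm, so it is well inside the tape, and the spool is standing. Next I lower in front of the board and push gently.

```bash

python3 -m handwheel '[0,0,0,0.034,0, 0,0,0,0.068,0, 0,0,0,0.102,0, 0,0,0,0.136,0, 0,0,0,0.168,0]'
python3 -m handwheel '[0,0.004,0,0,0, 0,0.008,0,0,0, 0,0.012,0,0,0, 0,0.016,0,0,0, 0,0.02,0,0,0]'
python3 -m handwheel '[0,0.003,0,0,0, 0,0.006,0,0,0, 0,0.009,0,0,0, 0,0.012,0,0,0, 0,0.015,0,0,0]'
python3 -m handwheel '[0,0.003,0,0,0, 0,0.006,0,0,0, 0,0.009,0,0,0, 0,0.012,0,0,0, 0,0.015,0,0,0]'
python3 st.py
```

```text
clock: 10.93
position: [0.4174, -0.0186, 0.0197]
eef_rot: [0.996, 0.087, -0.001, -0.0]
contact_force: [0.4, 0.6, 0.0]
width: 0.0003
clock: 11.35
position: [0.4386, -0.0144, 0.0239]
eef_rot: [0.996, 0.088, 0.001, 0.0]
contact_force: [-1.4, 0.6, -0.2]
width: 0.0005
clock: 11.77
position: [0.452, -0.0117, 0.0222]
eef_rot: [0.996, 0.088, 0.0, 0.0]
contact_force: [0.3, 0.3, -0.5]
width: 0.0003
clock: 12.18
position: [0.4666, -0.009, 0.022]
eef_rot: [0.996, 0.088, -0.0, -0.0]
contact_force: [-4.0, 0.3, 2.4]
width: 0.0
t 12.1833 p [ 0.4666 -0.009   0.022 ] xang 10.061811788002641 tray xy -0.08546424816862486 0.060663801351180914 F [-4.0174  0.2881  2.4036] w 2.4374285251096473e-05 [-0.074  -0.2567  2.0689  0.0001  1.3299 -0.2496]
```

Contact at 4 N, so the tray is sliding. Continuing.

```bash

python3 -m handwheel '[0,0.004,0,0,0, 0,0.008,0,0,0, 0,0.012,0,0,0, 0,0.016,0,0,0, 0,0.02,0,0,0]'
python3 -m handwheel '[0,0.004,0,0,0, 0,0.008,0,0,0, 0,0.012,0,0,0, 0,0.016,0,0,0, 0,0.02,0,0,0]'
python3 -m handwheel '[0,0.004,0,0,0, 0,0.008,0,0,0, 0,0.012,0,0,0, 0,0.016,0,0,0, 0,0.02,0,0,0]'
python3 -m handwheel '[0,0.004,0,0,0, 0,0.008,0,0,0, 0,0.012,0,0,0, 0,0.016,0,0,0, 0,0.02,0,0,0]'
python3 -m handwheel '[0,0.004,0,0,0, 0,0.008,0,0,0, 0,0.012,0,0,0, 0,0.016,0,0,0, 0,0.02,0,0,0]'
python3 -m handwheel '[0,0.003,0,0,0, 0,0.006,0,0,0, 0,0.009,0,0,0, 0,0.012,0,0,0, 0,0.015,0,0,0]'
python3 st.py
python3 -c "
from h import *
S=grab_frame('scene');cv2.imwrite('pics/S7.png',S)"
```

```text
clock: 12.6
position: [0.4865, -0.0053, 0.022]
eef_rot: [0.996, 0.088, -0.0, -0.0]
contact_force: [-4.7, 1.7, 3.1]
width: 0.0007
clock: 13.02
position: [0.5062, -0.0018, 0.022]
eef_rot: [0.996, 0.088, -0.0, -0.0]
contact_force: [-4.8, 3.2, 2.5]
width: 0.0006
clock: 13.43
position: [0.5259, 0.0018, 0.022]
eef_rot: [0.996, 0.088, -0.0, -0.0]
contact_force: [-4.9, 3.5, 3.0]
width: 0.0004
clock: 13.85
position: [0.5456, 0.0053, 0.022]
eef_rot: [0.996, 0.088, -0.0, -0.0]
contact_force: [-5.3, 3.9, 3.1]
width: 0.0006
clock: 14.27
position: [0.5653, 0.0089, 0.022]
eef_rot: [0.996, 0.088, -0.0, -0.0]
contact_force: [-5.8, 4.5, 3.2]
width: 0.0004
clock: 14.68
position: [0.5801, 0.0115, 0.022]
eef_rot: [0.996, 0.088, -0.0, -0.0]
contact_force: [-6.2, 3.9, 3.8]
width: 0.0006
t 14.6833 p [0.5801 0.0115 0.022 ] xang 10.071407772521061 tray xy 0.02979992032279115 0.059366212862512896 F [-6.1731  3.9409  3.7851] w 0.0006488166781060858 [-0.0245  0.0062  1.8318  0.0008  1.3037 -0.2005]
```

```bash

python3 -m handwheel '[0,0.003,0,0,0, 0,0.006,0,0,0, 0,0.009,0,0,0, 0,0.012,0,0,0, 0,0.014,0,0,0]'
python3 -m handwheel '[0,0.0015,0,0,0, 0,0.003,0,0,0, 0,0.0045,0,0,0, 0,0.006,0,0,0, 0,0.0075,0,0,0]'
python3 st.py
```

```text
clock: 15.15
position: [0.5938, 0.0138, 0.022]
eef_rot: [0.996, 0.088, 0.0, -0.0]
contact_force: [-3.9, 2.5, 3.5]
width: 0.0003
clock: 15.57
position: [0.601, 0.0151, 0.022]
eef_rot: [0.996, 0.088, -0.0, -0.0]
contact_force: [-12.6, 2.6, 4.4]
width: 0.0007
t 15.5667 p [0.601  0.0151 0.022 ] xang 10.069806098530142 tray xy 0.05102430214988074 0.05894063975132637 F [-12.6495   2.5968   4.4273] w 0.0006617632681580731 [-0.0176  0.0515  1.7855  0.0005  1.3049 -0.1934]
```

```bash

python3 -m handwheel '[0,0.0005,0,0,0, 0,0.001,0,0,0, 0,0.0015,0,0,0]'
python3 -m handwheel '[0,0.0005,0,0,0, 0,0.001,0,0,0, 0,0.001,0,0,0]'
python3 st.py
```

```text
clock: 15.82
position: [0.6011, 0.0152, 0.0219]
eef_rot: [0.996, 0.088, -0.002, -0.0]
contact_force: [-21.1, 2.2, 12.2]
width: 0.0001
clock: 16.07
position: [0.6011, 0.0153, 0.0217]
eef_rot: [0.996, 0.088, -0.003, -0.0]
contact_force: [-26.4, 0.4, 14.2]
width: 0.0004
t 16.0667 p [0.6011 0.0153 0.0217] xang 10.070682156569058 tray xy 0.05119276224285789 0.05905166811799228 F [-26.4095   0.3938  14.1942] w 0.0003593862927708351 [-0.017   0.056   1.7813 -0.0002  1.3101 -0.1927]
```

The tray is at its hard stop: the force rises and the tool no longer moves. I'll back off, lift and look.

```bash

python3 -m handwheel '[0,-0.006,0,0,0, 0,-0.02,0,0,0, 0,-0.045,0,0,0, 0,-0.08,0,0,0, 0,-0.11,0,0,0]'
python3 -m handwheel '[0,-0.02,0,-0.035,0, 0,-0.04,0,-0.07,0, 0,-0.05,0,-0.105,0, 0,-0.05,0,-0.14,0, 0,-0.05,0,-0.16,0]'
python3 -m handwheel '[0,0,-0.04,0,0, 0,0,-0.08,0,0, 0,0,-0.12,0,0, 0,0,-0.16,0,0, 0,0,-0.2,0,0]'
python3 st.py
python3 -c "
from h import *
S=grab_frame('scene');T=grab_frame('top');cv2.imwrite('pics/S8.png',S);cv2.imwrite('pics/T8.png',T)
a=cv2.resize(S[165:320,215:395],None,fx=2.2,fy=2.6,interpolation=2)
b=cv2.resize(T[125:260,285:430],None,fx=2.7,fy=403/135,interpolation=2)
cv2.imwrite('pics/c8.png',np.hstack([a,b]))"
```

```text
clock: 16.48
position: [0.4939, -0.0043, 0.0215]
eef_rot: [0.996, 0.088, 0.0, 0.0]
contact_force: [-0.3, 0.2, 0.5]
width: 0.0004
clock: 16.9
position: [0.4465, -0.0131, 0.1866]
eef_rot: [0.996, 0.087, 0.003, 0.001]
contact_force: [0.2, -0.1, -0.4]
width: 0.0003
clock: 17.32
position: [0.4106, 0.186, 0.1824]
eef_rot: [0.996, 0.087, 0.001, -0.0]
contact_force: [0.5, -0.4, 0.1]
width: 0.0006
t 17.3167 p [0.4106 0.186  0.1824] xang 10.031083453182042 tray xy -0.10365293505066814 0.26266178143795815 F [ 0.5323 -0.356   0.1294] w 0.0005551992835974026 [ 0.3688 -0.3893  1.9056 -0.0002  1.6232  0.1937]
```

View pics/c8.png

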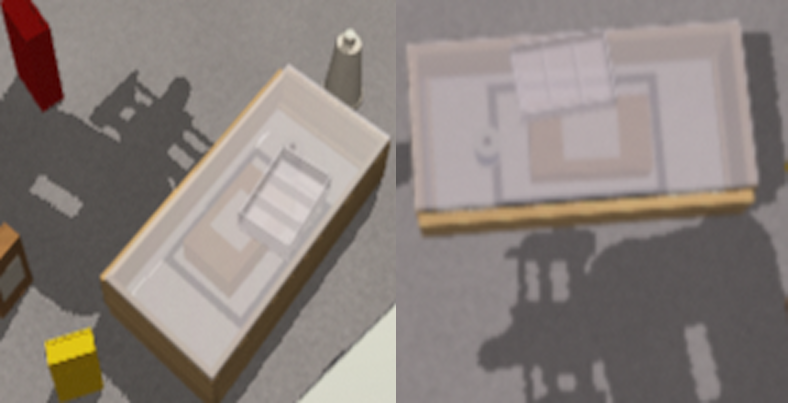

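```bash
python3 - <<'E'
from h import *
n=np.array([np.cos(.19),np.sin(.19)])
T=lambda x,y:(285+(x-396)/2.7-.3,125+y/2.985-.3)
for p in((422,234),(755,204)):print("board outer",atz("top",T(*p),.06)[:2]@n)
print("riser front",[np.array(q)@n for q in((.6017,.1357),(.6693,-.2105))],"board outer before",[np.array(q)@n for q in((.4427,.1051),(.5088,-.2402))])
a=cv2.imread('pics/T8.png');c=cv2.imread('pics/top0.png')
for y in range(186,206):print(y,a[y,[310,350,400]].tolist())
E
```

```text
board outer 0.5977485233834067
board outer 0.6022462087123779
riser front [np.float64(0.6165001003183727), np.float64(0.6175006371714357)] board outer before [np.float64(0.4545823447484458), np.float64(0.4542798482543117)]
186 [[174, 171, 181], [168, 166, 176], [171, 170, 180]]
187 [[174, 171, 182], [173, 170, 180], [159, 157, 167]]
188 [[174, 172, 181], [173, 170, 180], [136, 141, 152]]
189 [[174, 171, 181], [166, 162, 173], [123, 147, 167]]
190 [[174, 172, 181], [150, 146, 154], [116, 161, 193]]
191 [[174, 172, 181], [121, 120, 128], [114, 164, 201]]
192 [[171, 168, 178], [93, 112, 128], [111, 159, 193]]
193 [[157, 156, 165], [102, 140, 169], [94, 137, 164]]
194 [[129, 133, 143], [109, 155, 191], [67, 96, 117]]
195 [[112, 136, 157], [106, 152, 188], [54, 76, 95]]
196 [[108, 151, 183], [90, 131, 163], [54, 73, 89]]
197 [[108, 156, 191], [64, 94, 117], [67, 78, 89]]
198 [[108, 156, 190], [56, 81, 101], [84, 85, 91]]
199 [[98, 141, 167], [60, 82, 100], [88, 87, 92]]
200 [[71, 101, 123], [70, 85, 99], [88, 87, 92]]
201 [[56, 82, 102], [84, 89, 98], [89, 88, 93]]
202 [[66, 87, 104], [88, 88, 93], [90, 88, 93]]
203 [[97, 106, 118], [88, 88, 92], [88, 87, 92]]
204 [[125, 127, 134], [88, 87, 92], [86, 86, 91]]
205 [[133, 133, 140], [87, 86, 92], [86, 86, 90]]
```

```bash
python3 - <<'E'
from h import *
n=np.array([np.cos(.19),np.sin(.19)])
c=cv2.imread('pics/top0.png')
for p,l in(((310,199.8),'outer'),((350,196.7),'outer'),((400,193.6),'outer'),((310,194.6),'inner'),((350,191.9),'inner'),((400,188.8),'inner')):print(l,atz("top",p,.06)[:2]@n)
for x in(310,350,400):
    print(x,[c[y,x,2] for y in range(240,258)])
E
```

```text
outer 0.6041016531123529
outer 0.6051100858904792
outer 0.6041390807344963
inner 0.6190887773893541
inner 0.6189695168040668
inner 0.6180217839511287
310 [np.uint8(187), np.uint8(187), np.uint8(187), np.uint8(186), np.uint8(187), np.uint8(187), np.uint8(183), np.uint8(168), np.uint8(146), np.uint8(150), np.uint8(170), np.uint8(177), np.uint8(169), np.uint8(143), np.uint8(116), np.uint8(120), np.uint8(131), np.uint8(133)]
350 [np.uint8(157), np.uint8(108), np.uint8(73), np.uint8(79), np.uint8(106), np.uint8(128), np.uint8(150), np.uint8(178), np.uint8(182), np.uint8(177), np.uint8(155), np.uint8(115), np.uint8(112), np.uint8(128), np.uint8(136), np.uint8(134), np.uint8(134), np.uint8(135)]
400 [np.uint8(167), np.uint8(144), np.uint8(141), np.uint8(161), np.uint8(181), np.uint8(184), np.uint8(166), np.uint8(132), np.uint8(111), np.uint8(120), np.uint8(132), np.uint8(134), np.uint8(136), np.uint8(134), np.uint8(133), np.uint8(133), np.uint8(131), np.uint8(132)]
```

The board's outer face is at 0.6045 and the riser front at 0.617, a 12 mm difference that equals the board thickness. The tray is fully home, so I'm handing in.

```bash
python3 -c "
from cell import *
print(finish_job(), read_state()['clock'])"
```

```text
the job is handed in; nothing more can be done
the job is handed in; nothing more can be done
```

The carton was pushed over by its upper part and fell flat inside the tape. The tray was then pushed fully home by its front board, and the job was handed in about 17 s into the 54 s limit.

**Last checks:**
- **Carton after falling:** it spanned about −45 to +35 mm along tray x and −75 to +53 mm along tray y. The tape limits are ±65 and ±95 mm. It still looked well inside the tape after the tray was shut, by eye only.
- **Tray home:** the board's outer face sat 12–13 mm in front of the riser's front edge, which matches the 12 mm board thickness. When it stopped, the tool no longer moved while the force rose to about 26 N along x and 14 N upwards.
- **Spool:** still standing on the tray in the final view.
- **Other things:** I steered clear of them and saw no change in the final view, but did not measure each one.

**What went wrong or disagreed:**
- **First push:** it missed, passing over the carton's top and moving nothing. At one point I misread it as tipping. The fingertips appeared about 19 mm higher than the reported tool position, so I redid the push about 35 mm lower.
- **Board measurement:** my first reading of the closed board was 2–7 mm out, because I had picked the lower edge of its front face. Re-reading the pixel rows gave the value above.

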